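# Set a badge transfer in the bench press and hold it down

## Task

One of the two badge presses has the brass badge with the white transfer in its tray, the other a finished blue badge. Push the tray with the brass badge fully home under its press head, then press that head's knob down until its red pointer stands in the green band (20 mm down), and finish while still holding it there, without letting go. Leave the other press, the blue badge and everything else on the bench alone.

Things in the scene. Friction and masses are not known exactly. Their poses are not given: they have to be found in the camera images.
- brass_badge: the badge to be pressed: a loose brass disc, 56 mm across and 8 mm thick, with a white square on top, lying in the round nest of one press's tray (which press differs from run to run). Origin: centre of its underside.
- blue_badge: the finished badge: a blue disc of the same size, lying in the nest of the other press's tray; to be left alone. Origin: centre of its underside.
- press_A: the left (+y) badge press, slate blue, bolted down: base plate 260 x 120 x 12 mm, a column at its far end and an arm that reaches forward over the base. Origin: on the bench under the head's vertical axis, 130 mm from either end of the base; its x axis points horizontally from the tray's handle towards the column (the direction in which the tray is pushed home).
- press_A_axis (a point): point on the vertical axis of the left (+y) press's head, 33 mm above the bench, where the centre of a badge's top lies when the tray is fully home.
- tray_A_handle (a point): centre of the black upright handle bar at the front end of the left (+y) press's aluminium tray: 12 mm thick along the press's x, 50 mm wide across it, 40 mm high (from 22 to 62 mm above the bench). It stands 102 mm in front of the nest's centre. The robot's side of it is free for 40 mm.
- tray_A (a joint): travel of the left (+y) tray along its press's x axis, m: 0 pulled out (all runs start so), 0.080 fully home against its stop, the badge then under the head. It slides with about 2 N of friction and stays where it is left.
- knob_A_top (a point): centre of the flat top of the black round palm knob on the left (+y) press's head: 48 mm across, 22 mm high, its top 207 mm above the bench at rest; it goes down with the head. Press it straight down at the middle.
- head_A (a joint): downward travel of the left (+y) head (knob, rod, red pointer), m: 0 up, 0.030 bottomed; a spring returns it when let go. On the white scale at the press's +y side the pointer is in the green band from 0.016 to 0.024 (red band beyond). The foot meets a badge that is home at 0.012. Push needed: 3 N to start, 6 N just before the foot meets the badge, 14 N at 0.020, 21 N at 0.030.
- foot_A: copper-coloured round sprung foot, 40 mm across, under the left (+y) head; it goes down with the knob and gives by up to 20 mm on the badge. Origin: centre of its underside, 45 mm above the bench at rest.
- press_B: the right (-y) badge press, slate blue, bolted down: base plate 260 x 120 x 12 mm, a column at its far end and an arm that reaches forward over the base. Origin: on the bench under the head's vertical axis, 130 mm from either end of the base; its x axis points horizontally from the tray's handle towards the column (the direction in which the tray is pushed home).
- press_B_axis (a point): point on the vertical axis of the right (-y) press's head, 33 mm above the bench, where the centre of a badge's top lies when the tray is fully home.
- tray_B_handle (a point): centre of the black upright handle bar at the front end of the right (-y) press's aluminium tray: 12 mm thick along the press's x, 50 mm wide across it, 40 mm high (from 22 to 62 mm above the bench). It stands 102 mm in front of the nest's centre. The robot's side of it is free for 40 mm.
- tray_B (a joint): travel of the right (-y) tray along its press's x axis, m: 0 pulled out (all runs start so), 0.080 fully home against its stop, the badge then under the head. It slides with about 2 N of friction and stays where it is left.
- knob_B_top (a point): centre of the flat top of the black round palm knob on the right (-y) press's head: 48 mm across, 22 mm high, its top 207 mm above the bench at rest; it goes down with the head. Press it straight down at the middle.
- head_B (a joint): downward travel of the right (-y) head (knob, rod, red pointer), m: 0 up, 0.030 bottomed; a spring returns it when let go. On the white scale at the press's +y side the pointer is in the green band from 0.016 to 0.024 (red band beyond). The foot meets a badge that is home at 0.012. Push needed: 3 N to start, 6 N just before the foot meets the badge, 14 N at 0.020, 21 N at 0.030.
- foot_B: copper-coloured round sprung foot, 40 mm across, under the right (-y) head; it goes down with the knob and gives by up to 20 mm on the badge. Origin: centre of its underside, 45 mm above the bench at rest.
- scissors: white-handled scissors, 175 mm long, lying flat, 12 mm high, between the two trays; bystander, to be left where it is.
- tape_roll: yellow tape ring, 68 mm across, 24 mm high, lying between the presses; bystander, to be left where it is.
- screwdriver: a screwdriver lying on the right; bystander, to be left where it is.
- cleaner: white bottle, 52 mm across, 150 mm high, on the left; bystander, to be left where it is.
- carton: small cardboard box 100 x 70 x 50 mm on the left; bystander, to be left where it is.
- pen_cup: white cup, 64 mm across, 90 mm high, between and behind the presses; bystander, to be left where it is.
There are look-alikes about, which are no part of the job. Of the things that look like the brass_badge, the middle-sized one is meant.

How it is judged:
By the outcome, as a careful person would: the job done as asked, in the order asked, and still so for the second after the job is handed in, while the arm keeps its last pose, push and grip.
It also fails if it takes over 51 s, if anything falls off the work surface, if the arm or the gripper's body presses on something with over 40 N, if the wrist force passes 120 N, or if a joint passes its speed limit or range.

## Robot

A 7-joint arm with a two-finger parallel gripper is mounted at the origin on the work surface. World frame = base frame: x ahead of the robot, y to its left, z up, the work surface at z = 0. Lengths are in m, angles in degrees, forces in N, time in s.
With the tool pointing down it reaches from about 0.425 to 0.95 m from the base axis. Payload 4.7 kg.
Tool frame: the origin (TCP) lies midway between the tips of the shut fingers; the grasp point (between the pads) lies 19 mm behind it; z points along the fingers, y is the direction in which the jaws open and shut (so a half turn about z gives the same grasp; the last joint's range is limited). The gripper opens to 85 mm and grips with 20 to 120 N. Pads are 22 mm wide; open, the fingers measure 114 mm over their backs; the gripper's body (76 mm by 85 mm) begins 54 mm behind the grasp point. The pads swing forward as they close: fully open they stand 13 mm farther back than shut.
Start: joints at [62.458, 26.849, -2.785, 87.806, 1.381, 65.374, -4.715], TCP at [0.295, -0.607, 0.231] pointing down, gripper open.
Joint ranges: [-148.3, 148.3], [-19.14, 114.17], [-79.39, 73.82], [5.75, 140.21], [-59.74, 239.74], [12.07, 113.84], [-152.46, 152.46]. Speed limits (degrees/s): [147.25, 147.25, 180, 180, 180, 180, 180].

## Interface

Orientations are given as a 3x3 rotation matrix whose columns are the frame's x, y, z axes.
In Python, from workcell import robot gives the robot as it stands. The module is installed in compiled form; this text tells all that it offers.
- The arm moves only by the tool play_rows, never from a script. Its argument "series" is a list that holds one entry, the list of rows, each a list of 5 numbers: the shift along the tool's x, y, z in units of 0.12 m (1.0 is 0.12 m), then the turn about the tool's z in units of 2 pi rad (1.0 is 2 pi rad), then the closure, from 0 (fully open) to 1 (shut). A call has 1 to 20 rows; each row is the pose to reach, as a shift and turn from the pose commanded when the call began, along the tool's axes at that moment, turning the shorter way round; what a row does not reach only later rows make up. A row lasts 1/8 s, in which the tool goes at most 62.5 mm and 10.7 degrees, less where a joint would pass 70% of its speed; a pose out of reach is approached as far as the arm can. A call with a number of a shift or a turn outside -1 to 1 is refused whole. A call with a gripper value outside its range is refused whole. The fingers move at their own pace and stop on an object; the grip force is fixed at half the most. Time passes only in rows, so rows that repeat a pose let the fingers close. It gives the time, the measured TCP pose, the force and the opening at its end, in the units of the state.
- robot.observe(): the state, without advancing time (a new reading comes with each control period).
- robot.snapshot(name): name is "scene" or "top" or "wrist"; returns the picture (420x560x3 uint8, red, green, blue); there is no depth.
- robot.get_calibration(name): a dict with "intrinsics" (3x3 intrinsics, pixels), "extrinsics" (4x4, takes a point from camera to world coordinates); the wrist camera has in their place "tool_from_camera" (4x4, takes a point from camera to tool coordinates, whose origin is the TCP and whose axes are the flange's). Camera axes: x right, y down, z forward; pixel columns grow to the right and rows downward; lengths in m; the calibration is good to about 2 mm. A picture is of the moment at which its call begins: read the wrist's pose just before it. get_calibration takes no time and is no camera call.
- robot.hand_in(): hands the job in, once; it reports no verdict.
The state is a dict: "time_s": time; "qpos": joint angles; "qd": joint speeds; "joint_efforts": joint torques, N m; "tool_pos": TCP position; "tool_rot": TCP orientation; "force": force on the tool from outside, world axes, zero at the start; "torque": the same for the moment, N m; "finger_gap": finger opening in m.
Only numpy, scipy, OpenCV 4.12 (cv2) and the standard library are available. Lean on these libraries where they do the work, as an engineer would, in place of code of your own. Each camera call takes 0.05 s, during which the arm holds its last target.

## Working session

There is one attempt and no reset: what is moved stays moved. The work goes in short steps, Python scripts to look and compute and a tool call to move; the robot and the scene stay as the last step left them, time stands still between calls to the robot, and variables do not carry over. Pictures are saved under pics/ and viewed, and the job is handed in when it is done.

Besides the shell and the picture viewer there is one more tool, called after ">>>" as name([rows], argument=value, ...), one row to a line, values as JSON. play_rows: Moves the arm, as the interface text tells. Its arguments: {"type":"object","properties":{"series":{"type":"array","items":{"type":"array","items":{"type":"array","items":{"type":"number"}}}}},"required":["series"]}

```bash
mkdir -p pics
cat > h.py <<'E'
import numpy as np, cv2
from workcell import robot
def snap(n,f):
    im=robot.snapshot(n); cv2.imwrite('pics/'+f,cv2.cvtColor(im,cv2.COLOR_RGB2BGR)); return im
def ray(n,u,v):
    c=robot.get_calibration(n);K=np.array(c['intrinsics']);E=np.array(c['extrinsics'])
    d=E[:3,:3]@np.linalg.solve(K,[u,v,1]);return E[:3,3],d
def onz(n,u,v,z):
    o,d=ray(n,u,v);return o+d*(z-o[2])/d[2]
def proj(n,p):
    c=robot.get_calibration(n);K=np.array(c['intrinsics']);E=np.array(c['extrinsics'])
    q=K@(E[:3,:3].T@(np.array(p)-E[:3,3]));return q[:2]/q[2]
E
python3 - <<'E'
from h import *
s=robot.observe();print(s)
snap('scene','s0.png');snap('top','t0.png')
for n in('scene','top'):print(robot.get_calibration(n))
E
```

```text
{'time_s': 0.0, 'qpos': array([62.45841617, 26.89623811, -2.78327953, 87.87615252,  1.38010396,
       65.37441055, -4.71800121]), 'qd': array([ 0.03897115,  0.02134978,  0.12867788,  0.06339385, -0.05375972,
        0.16210236,  0.10325663]), 'joint_efforts': array([-5.37289270e-04, -5.10305464e+01, -4.62499727e-02, -2.37715048e+01,
        1.08327062e-02,  7.58542505e-03,  1.45419953e-06]), 'tool_pos': array([ 0.29442947, -0.60673204,  0.23025598]), 'tool_rot': array([[ 8.99680963e-01,  4.36547028e-01, -9.26180359e-04],
       [ 4.36548004e-01, -8.99679270e-01,  1.74670017e-03],
       [-7.07485014e-05, -1.97579508e-03, -9.99998046e-01]]), 'force': array([-0.15007677,  0.68327597, -0.06872112]), 'torque': array([-0.02165334,  0.03527276, -0.01346709]), 'finger_gap': 0.08506161721895941}
{'intrinsics': array([[436.39935366,   0.        , 274.23314664],
       [  0.        , 436.39935366, 206.1485315 ],
       [  0.        ,   0.        ,   1.        ]]), 'extrinsics': array([[ 0.83382912,  0.42976012, -0.34646101,  0.94903795],
       [ 0.55173847, -0.66895333,  0.49808243, -0.56262369],
       [-0.01771028, -0.6064715 , -0.79490796,  1.02624105],
       [ 0.        ,  0.        ,  0.        ,  1.        ]])}
{'intrinsics': array([[394.3556154 ,   0.        , 279.03129711],
       [  0.        , 394.3556154 , 209.15277377],
       [  0.        ,   0.        ,   1.        ]]), 'extrinsics': array([[-0.01869077, -0.99388483,  0.10882832,  0.45158119],
       [-0.999798  ,  0.01777461, -0.00938253,  0.00410494],
       [ 0.00739077, -0.1089817 , -0.99401628,  1.19506685],
       [ 0.        ,  0.        ,  0.        ,  1.        ]])}
```

View pics/s0.png

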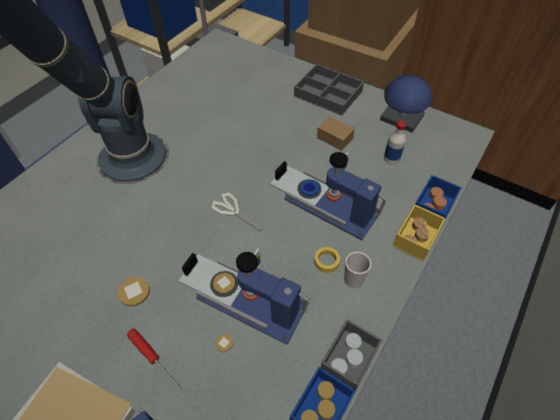

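View pics/t0.png

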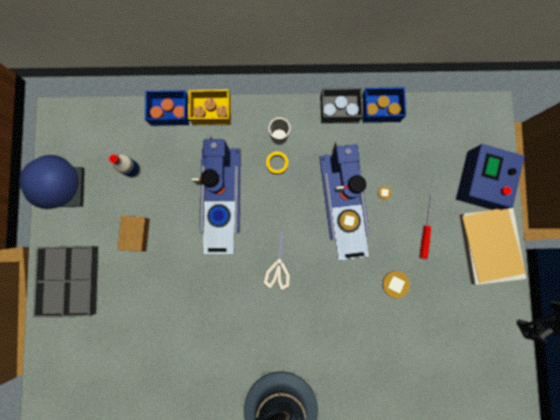

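Brass candidates in the scene view are the tray disc at (224,283), a large one at (134,291) and a small one at (224,343). The one in press B's tray is the middle-sized one and lies in a nest, so it fits the description. The other tray, at (309,188), holds the blue badge. I'll confirm with an enlarged crop and measure.

Run:
```python
from h import *
s=cv2.imread('pics/s0.png');t=cv2.imread('pics/t0.png')
a=cv2.resize(s[225:365,100:320],None,fx=3.4,fy=3.4,interpolation=cv2.INTER_CUBIC)
cv2.imwrite('pics/c1.png',a)
b=cv2.resize(t[130:310,290:430],None,fx=3.3,fy=3.3,interpolation=cv2.INTER_CUBIC)
cv2.imwrite('pics/c2.png',b)
hsv=cv2.cvtColor(t,cv2.COLOR_BGR2HSV)
for n,z,img in(('top',.03,t),('scene',.03,s)):
  hsv=cv2.cvtColor(img,cv2.COLOR_BGR2HSV)
  m=cv2.inRange(hsv,(10,90,90),(28,255,255))
  cs,_=cv2.findContours(m,cv2.RETR_EXTERNAL,cv2.CHAIN_APPROX_NONE)
  for c in cs:
    if 60<cv2.contourArea(c)<1500:
      (x,y),ax,an=cv2.fitEllipse(c);print(n,x,y,ax,onz(n,x,y,.03 ).round(4))
```

```text
top 395.8454284667969 284.07025146484375 (25.86566734313965, 27.016529083251953) [ 0.3532 -0.3436  0.03  ]
top 12.437585830688477 304.1153259277344 (26.597042083740234, 131.0364227294922) [0.3176 0.7664 0.03  ]
top 130.877685546875 233.1363067626953 (27.020675659179688, 40.03904724121094) [0.5159 0.4306 0.03  ]
top 348.82373046875 220.2609100341797 (18.86507797241211, 19.235511779785156) [ 0.5423 -0.2133  0.03  ]
top 384.33978271484375 192.3112335205078 (12.71532154083252, 13.320488929748535) [ 0.6242 -0.3229  0.03  ]
top 625.466552734375 20.717422485351562 (118.26691436767578, 464.6262512207031) [ 1.1582 -1.1121  0.03  ]
top 276.7111511230469 162.13133239746094 (22.420148849487305, 22.709495544433594) [ 0.7217 -0.0026  0.03  ]
top 518.8169555664062 137.25796508789062 (6.8314995765686035, 41.90455627441406) [ 0.7864 -0.7415  0.03  ]
top 156.0244140625 112.03611755371094 (8.1368408203125, 10.474122047424316) [0.8835 0.3623 0.03  ]
top 394.0675354003906 108.47348022460938 (9.573054313659668, 12.136035919189453) [ 0.8832 -0.3652  0.03  ]
top 167.32640075683594 104.7055435180664 (8.66721
[... 516 characters left out ...]
81933594 (15.630922317504883, 16.84284019470215) [ 0.636  -0.3344  0.03  ]
scene 133.0145721435547 290.93853759765625 (26.428865432739258, 31.692235946655273) [ 0.3638 -0.3544  0.03  ]
scene 223.5 282.5 (19.124286651611328, 21.775909423828125) [ 0.541  -0.2114  0.03  ]
scene 326.7525939941406 259.281494140625 (24.709115982055664, 25.42449188232422) [ 0.7274 -0.0101  0.03  ]
scene 437.94146728515625 196.84886169433594 (10.416625022888184, 21.034088134765625) [0.8949 0.3461 0.03  ]
scene 336.28961181640625 128.32220458984375 (16.36155891418457, 35.41315460205078) [0.5089 0.4431 0.03  ]
scene 327.6400451660156 -45.45637130737305 (139.31597900390625, 223.59735107421875) [-0.1469  1.5556  0.03  ]
```

View pics/c1.png

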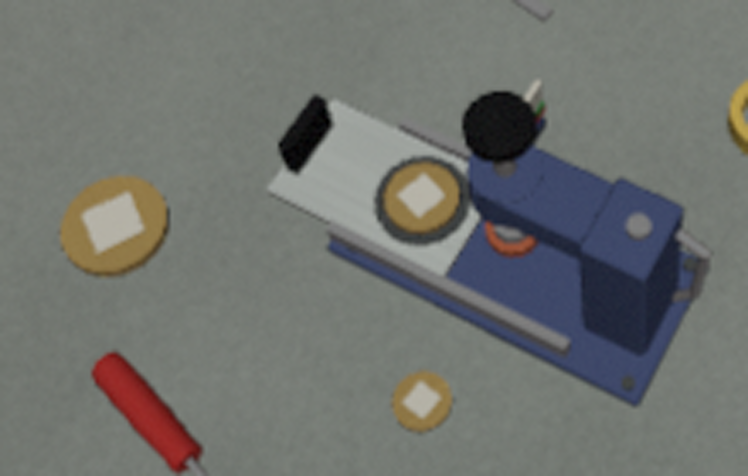

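View pics/c2.png

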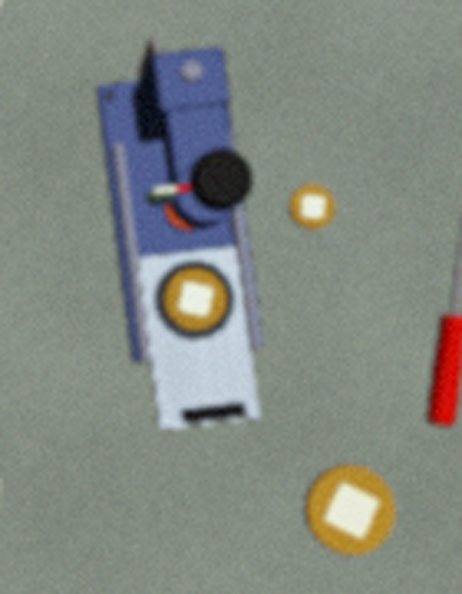

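The crop confirms it: the brass badge with the white square sits in press B's nest (between the large and small loose discs). Next I'll find the knob and handle from dark masks.

Run:
```python
from h import *
W={'top':[('knob',.207,(345,172,370,198)),('handle',.062,(338,246,372,262))],
 'scene':[('knob',.207,(232,248,262,275)),('handle',.062,(178,250,202,280))]}
R={}
for n,f in(('top','t0'),('scene','s0')):
  img=cv2.imread(f'pics/{f}.png');v=cv2.cvtColor(img,cv2.COLOR_BGR2HSV)[...,2]
  for nm,z,(x0,y0,x1,y1) in W[n]:
    m=(v[y0:y1,x0:x1]<60).astype(np.uint8)
    cs,_=cv2.findContours(m,cv2.RETR_EXTERNAL,cv2.CHAIN_APPROX_NONE)
    c=max(cs,key=cv2.contourArea)+np.array([x0,y0])
    r=cv2.minAreaRect(c);bx,by,bw,bh=cv2.boundingRect(c)
    print(n,nm,bx,by,bw,bh,r)
    if nm=='handle':
      for p in cv2.boxPoints(r):print('  ',p,onz(n,*p,.062).round(4))
    else: 
      (x,y),_=cv2.minEnclosingCircle(c);print('  ',x,y,onz(n,x,y,z).round(4))
    R[n,nm]=r[0]
b1=onz('top',348.8,220.3,.033);b2=onz('scene',223.5,282.5,.033);print('badge',b1,b2)
def tri(p,q):
  (o1,d1),(o2,d2)=ray('top',*p),ray('scene',*q)
  A=np.c_[d1,-d2];t=np.linalg.lstsq(A,o2-o1,rcond=None)[0];a,b=o1+d1*t[0],o2+d2*t[1];return a,b
print('tri badge',tri((348.8,220.3),(223.5,282.5)));print('tri knob',tri(R['top','knob'],R['scene','knob']))
print(tri(R['top','handle'],R['scene','handle']))
```

```text
top knob 348 176 18 17 ((356.5, 184.0), (16.0, 17.0), 90.0)
   356.43023681640625 184.05813598632812 [ 0.6204 -0.2031  0.207 ]
top handle 346 253 17 4 ((354.015380859375, 254.62310791015625), (1.9845556020736694, 16.248550415039062), 82.87498474121094)
   [345.83078 254.64618] [ 0.4414 -0.195   0.062 ]
   [361.95383 252.6308 ] [ 0.4463 -0.2414  0.062 ]
   [362.19998 254.60004] [ 0.4407 -0.2419  0.062 ]
   [346.07693 256.61542] [ 0.4358 -0.1955  0.062 ]
scene knob 236 252 24 22 ((246.75001525878906, 261.75), (20.50609588623047, 21.21320343017578), 45.0)
   247.35714721679688 261.6428527832031 [ 0.6262 -0.2061  0.207 ]
scene handle 182 253 15 23 ((189.42568969726562, 263.8040466308594), (9.299811363220215, 21.73830795288086), 35.53767776489258)
   [179.32434 269.94595] [ 0.4394 -0.2554  0.062 ]
   [191.95947 252.25676] [ 0.4326 -0.1982  0.062 ]
   [199.52704 257.66214] [ 0.4594 -0.2001  0.062 ]
   [186.8919  275.35132] [ 0.4654 -0.2567  0.062 ]
badge [ 0.54193758 -0.21267642  0.033     ] [ 0.5422123  -0.21248405  0.033     ]
tri badge (array([ 0.54194074, -0.212684  ,  0.03295933]), array([ 0.54218649, -0.21246184,  0.03293699]))
tri knob (array([ 0.621725  , -0.20477381,  0.20012497]), array([ 0.62257748, -0.20402436,  0.20011341]))
(array([ 0.44091431, -0.22178367,  0.04504481]), array([ 0.44054484, -0.22212971,  0.04511621]))
```

Two-view checks agree: the badge is at (0.542, -0.2126, z 0.033), the knob axis at about (0.6216, -0.2045), the handle at about (0.4405, -0.222), and the press yaw is about 5.5°. I'll go to a point in front of the handle, high, with the fingers shut and the yaw aligned.

>>> play_rows([
  [[0.15, -0.16, 0, 0, 1], [0.35, -0.38, 0, 0, 1], [0.6, -0.65, 0, 0, 1], [0.75, -0.81, 0, 0, 1]],
])

```text
time_s: 0.6
tool_pos: [0.3341, -0.478, 0.2309]
tool_rot: [[0.899, 0.439, -0.0], [0.439, -0.899, 0.001], [0.0, -0.001, -1.0]]
force: [-1.2, -0.4, -0.2]
finger_gap: 0.0121
```

>>> play_rows([
  [[0.25, -0.27, 0, 0, 1], [0.5, -0.54, 0, 0, 1], [0.75, -0.81, 0, 0, 1]],
])

```text
time_s: 0.98
tool_pos: [0.3719, -0.3522, 0.231]
tool_rot: [[0.9, 0.437, -0.0], [0.437, -0.9, 0.0], [-0.0, -0.001, -1.0]]
force: [0.1, 1.0, 0.6]
finger_gap: 0.0
```

>>> play_rows([
  [[0.25, -0.27, 0, 0.015, 1], [0.5, -0.54, 0, 0.03, 1], [0.7, -0.75, 0, 0.045, 1], [0.75, -0.81, 0, 0.057, 1], [0.75, -0.81, 0, 0.057, 1], [0.75, -0.81, 0, 0.057, 1]],
])

```text
time_s: 1.72
tool_pos: [0.41, -0.2277, 0.2311]
tool_rot: [[0.996, 0.094, -0.0], [0.094, -0.996, -0.0], [-0.0, 0.0, -1.0]]
force: [-0.1, -0.2, -0.1]
finger_gap: 0.0002
```

Run:
```python
from h import *
s=robot.observe();print(s['time_s'],s['tool_pos'],s['tool_rot'],s['force'],s['finger_gap'])
snap('wrist','w1.png');snap('scene','s1.png')
```

```text
1.725 [ 0.40998056 -0.22772112  0.23114657] [[ 9.95617882e-01  9.35142076e-02 -3.53770598e-04]
 [ 9.35141542e-02 -9.95617937e-01 -1.64662029e-04]
 [-3.67618592e-04  1.30857902e-04 -9.99999924e-01]] [-0.14241951 -0.21515385 -0.12143782] 0.0002348982655784646
```

View pics/w1.png

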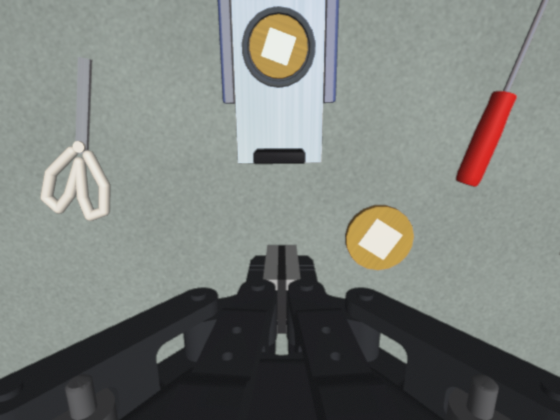

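View pics/s1.png

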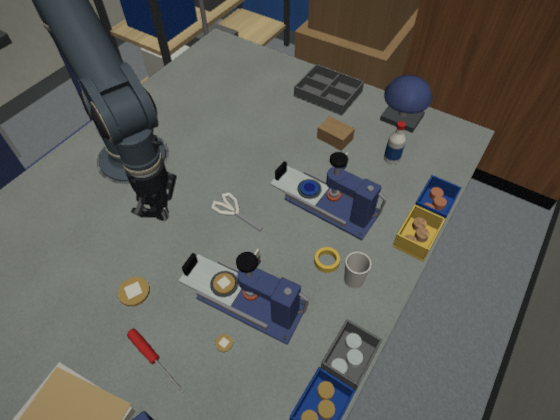

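The wrist view shows the brass tray straight ahead, with the handle at (279,156) almost in line with the shut fingers at (282,250). Lowering next to the handle.

>>> play_rows([
  [[0, -0.015, 0.3, 0, 1], [0, -0.015, 0.6, 0, 1], [0, -0.015, 0.85, 0, 1], [0, -0.015, 0.95, 0, 1], [0, -0.015, 0.95, 0, 1]],
])

```text
time_s: 2.45
tool_pos: [0.41, -0.2255, 0.117]
tool_rot: [[0.996, 0.093, -0.001], [0.093, -0.996, 0.0], [-0.001, -0.001, -1.0]]
force: [0.2, 1.1, 0.8]
finger_gap: 0.0
```

>>> play_rows([
  [[0, 0, 0.25, 0, 1], [0, 0, 0.45, 0, 1], [0, 0, 0.6, 0, 1], [0, 0, 0.64, 0, 1], [0, 0, 0.64, 0, 1], [0, 0, 0.64, 0, 1]],
])

```text
time_s: 3.2
tool_pos: [0.411, -0.2257, 0.0415]
tool_rot: [[0.996, 0.094, 0.002], [0.094, -0.996, -0.001], [0.002, 0.001, -1.0]]
force: [-0.5, -0.2, 1.0]
finger_gap: -0.0001
```

Run:
```python
from h import *
s=robot.observe();print(s['time_s'],s['tool_pos'],s['force'])
snap('wrist','w2.png');a=snap('scene','s2.png')
cv2.imwrite('pics/s2c.png',cv2.resize(cv2.cvtColor(a,cv2.COLOR_RGB2BGR)[170:350,90:320],None,fx=3.2,fy=3.2))
```

```text
3.2 [ 0.41099881 -0.22567073  0.04152311] [-0.53140996 -0.15510249  0.96576793]
```

View pics/s2c.png

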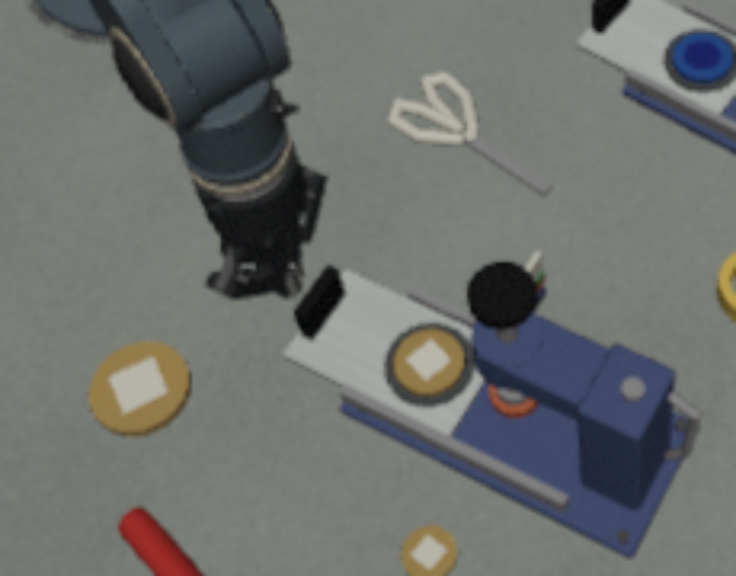

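View pics/w2.png

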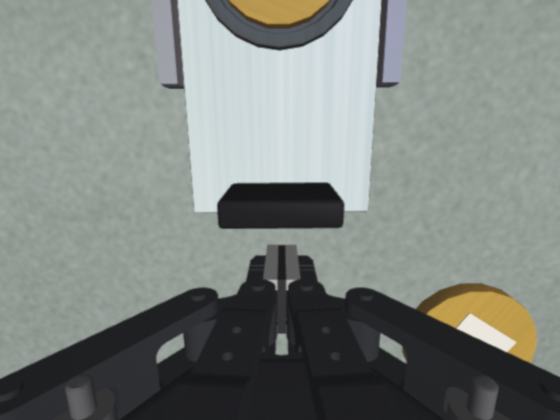

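The fingers are centred on the handle with a gap of about 13 mm. I'll push slowly along tool x and watch the force.

>>> play_rows([
  [[0.03, 0, 0, 0, 1], [0.06, 0, 0, 0, 1], [0.09, 0, 0, 0, 1], [0.12, 0, 0, 0, 1], [0.15, 0, 0, 0, 1], [0.19, 0, 0, 0, 1], [0.23, 0, 0, 0, 1], [0.27, 0, 0, 0, 1], [0.31, 0, 0, 0, 1], [0.35, 0, 0, 0, 1], [0.39, 0, 0, 0, 1], [0.43, 0, 0, 0, 1], [0.47, 0, 0, 0, 1], [0.51, 0, 0, 0, 1], [0.55, 0, 0, 0, 1], [0.59, 0, 0, 0, 1], [0.63, 0, 0, 0, 1], [0.65, 0, 0, 0, 1], [0.66, 0, 0, 0, 1], [0.66, 0, 0, 0, 1]],
])

```text
time_s: 5.8
tool_pos: [0.4895, -0.2181, 0.0407]
tool_rot: [[0.996, 0.094, 0.001], [0.094, -0.996, -0.0], [0.001, 0.001, -1.0]]
force: [-0.1, 1.0, -1.2]
finger_gap: -0.0002
```

Run:
```python
from h import *
s=robot.observe();print(s['time_s'],s['tool_pos'],s['force'])
snap('wrist','w3.png');a=snap('scene','s3.png')
cv2.imwrite('pics/s3c.png',cv2.resize(cv2.cvtColor(a,cv2.COLOR_RGB2BGR)[170:350,90:320],None,fx=3.2,fy=3.2))
```

```text
5.8 [ 0.4894957  -0.21807457  0.04069251] [-0.0987683   0.99082235 -1.15726043]
```

View pics/s3c.png

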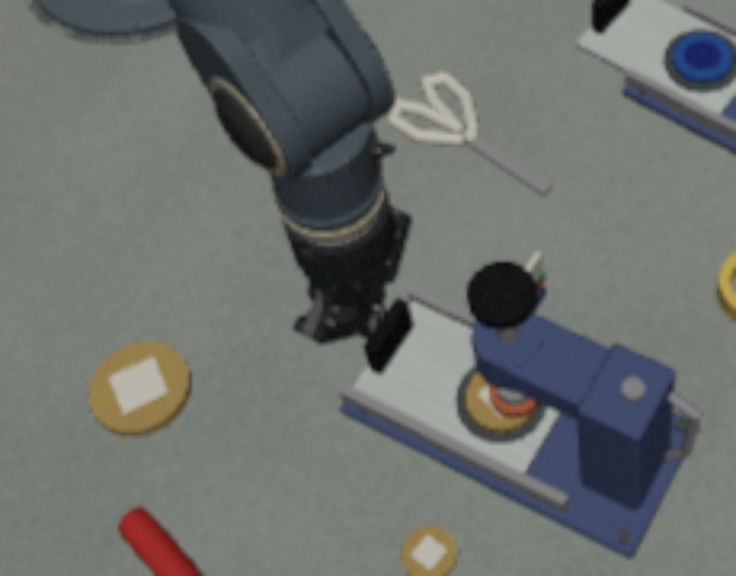

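View pics/w3.png

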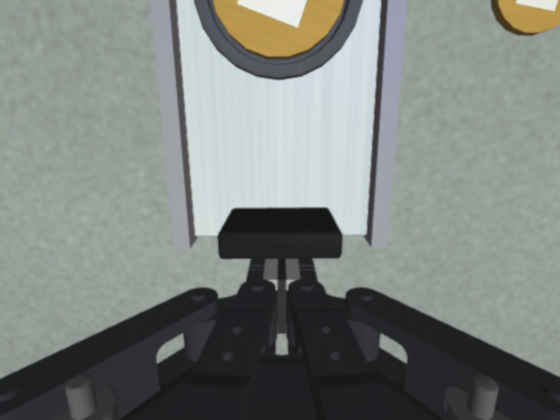

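The tray is following the push, with the badge still seated. About 15 mm is left, so I'll go on in small steps until the stop shows in the force.

>>> play_rows([
  [[0.02, 0, 0, 0, 1], [0.04, 0, 0, 0, 1], [0.06, 0, 0, 0, 1], [0.08, 0, 0, 0, 1], [0.1, 0, 0, 0, 1], [0.11, 0, 0, 0, 1], [0.12, 0, 0, 0, 1]],
])

```text
time_s: 6.78
tool_pos: [0.5032, -0.2167, 0.0405]
tool_rot: [[0.996, 0.093, -0.001], [0.093, -0.996, -0.0], [-0.001, 0.0, -1.0]]
force: [-4.4, 0.1, 3.7]
finger_gap: 0.0
```

>>> play_rows([
  [[0.01, 0, 0, 0, 1], [0.02, 0, 0, 0, 1], [0.02, 0, 0, 0, 1]],
])

```text
time_s: 7.15
tool_pos: [0.5031, -0.2166, 0.0402]
tool_rot: [[0.996, 0.093, -0.005], [0.093, -0.996, 0.0], [-0.005, -0.001, -1.0]]
force: [-7.3, -0.8, 7.0]
finger_gap: 0.0002
```

>>> play_rows([
  [[0.01, 0, 0, 0, 1], [0.02, 0, 0, 0, 1], [0.02, 0, 0, 0, 1]],
])

```text
time_s: 7.52
tool_pos: [0.5031, -0.2166, 0.0401]
tool_rot: [[0.996, 0.092, -0.01], [0.092, -0.996, 0.0], [-0.01, -0.001, -1.0]]
force: [-11.9, -0.5, 11.5]
finger_gap: -0.0001
```

Run:
```python
from h import *
s=robot.observe();print(s['time_s'],s['tool_pos'],s['force'])
snap('wrist','w4.png')
```

```text
7.525 [ 0.50307723 -0.2165822   0.04009563] [-11.85396573  -0.45831971  11.54473009]
```

View pics/w4.png

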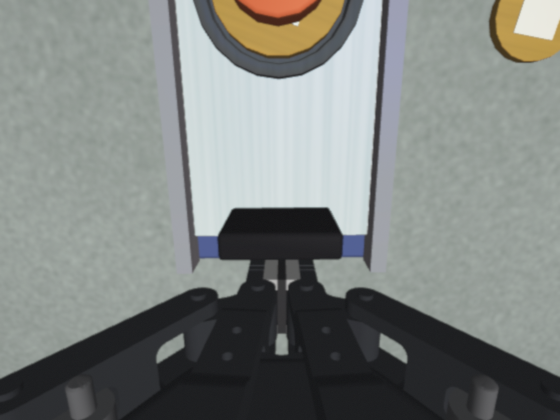

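At the stop: pushing to 12 N produces no further motion at x=0.5031, which matches the 80 mm prediction. I'll back off, rise, then check the tray and knob.

>>> play_rows([
  [[-0.05, 0, 0, 0, 1], [-0.12, 0, 0, 0, 1], [-0.22, 0, 0, 0, 1], [-0.25, 0, -0.05, 0, 1], [-0.25, 0, -0.3, 0, 1], [-0.25, 0, -0.6, 0, 1], [-0.25, 0, -0.9, 0, 1], [-0.25, 0, -1.0, 0, 1]],
])

```text
time_s: 8.57
tool_pos: [0.4797, -0.2193, 0.1631]
tool_rot: [[0.996, 0.094, 0.005], [0.094, -0.996, -0.002], [0.005, 0.002, -1.0]]
force: [0.2, 0.0, 0.3]
finger_gap: -0.0002
```

>>> play_rows([
  [[0, 0, -0.3, 0, 1], [0, 0, -0.6, 0, 1], [0, 0, -0.9, 0, 1], [0, 0, -1.0, 0, 1], [0, 0, -1.0, 0, 1], [0, 0, -1.0, 0, 1]],
])

```text
time_s: 9.32
tool_pos: [0.4773, -0.2185, 0.2787]
tool_rot: [[0.996, 0.094, -0.003], [0.094, -0.996, 0.001], [-0.003, -0.001, -1.0]]
force: [0.2, 0.2, -0.8]
finger_gap: -0.0001
```

Run:
```python
from h import *
s=robot.observe();print(s['time_s'],s['tool_pos'],s['tool_rot'],s['force'])
snap('wrist','w5.png');a=snap('scene','s5.png')
cv2.imwrite('pics/s5c.png',cv2.resize(cv2.cvtColor(a,cv2.COLOR_RGB2BGR)[170:350,90:320],None,fx=3.2,fy=3.2))
c=robot.get_calibration('wrist');print(c)
```

```text
9.325 [ 0.47734137 -0.21853465  0.27872161] [[ 0.99561061  0.09354552 -0.00295868]
 [ 0.09354947 -0.99561388  0.00122583]
 [-0.00283103 -0.00149723 -0.99999487]] [ 0.16435872  0.21623171 -0.77271002]
{'intrinsics': array([[327.52488434,   0.        , 281.31383915],
       [  0.        , 327.52488434, 207.57010622],
       [  0.        ,   0.        ,   1.        ]]), 'tool_from_camera': array([[ 2.79611295e-04, -9.65366504e-01, -2.60897363e-01,
         6.59145284e-02],
       [ 9.99999124e-01,  6.07496151e-04, -1.17611532e-03,
         6.33171256e-04],
       [ 1.29387648e-03, -2.60896806e-01,  9.65365828e-01,
        -1.41565632e-01],
       [ 0.00000000e+00,  0.00000000e+00,  0.00000000e+00,
         1.00000000e+00]])}
```

View pics/w5.png

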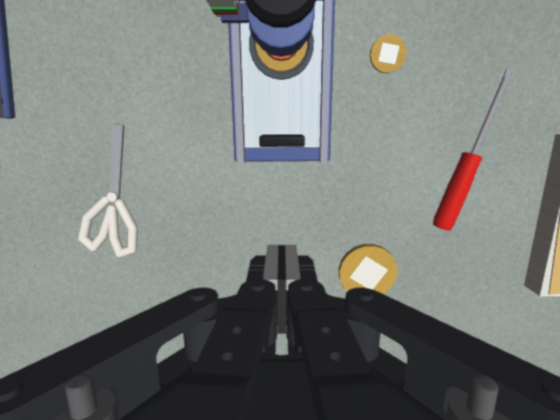

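View pics/s5c.png

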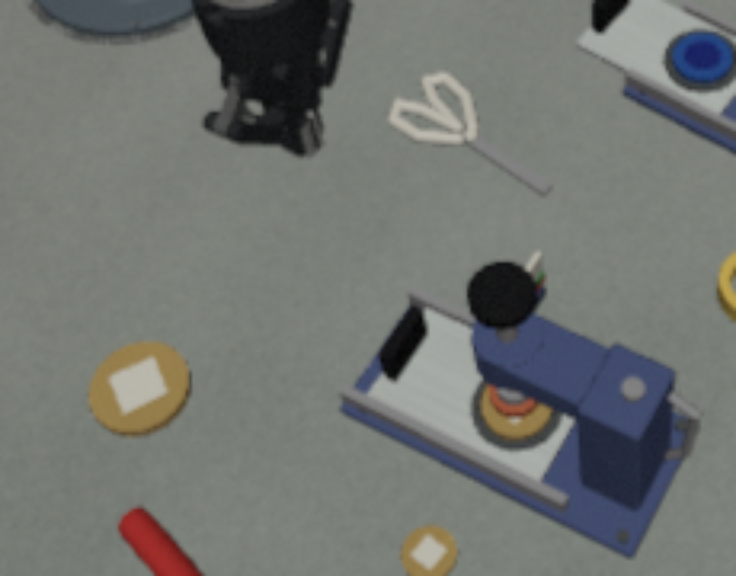

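The tray is home: only blue base shows in front of the handle at (282,155), and the foot is over the badge. I'll move partway towards the knob and measure it with the wrist camera.

>>> play_rows([
  [[0.1, 0, 0, 0, 1], [0.25, 0, 0, 0, 1], [0.4, 0, 0, 0, 1], [0.5, 0, 0, 0, 1], [0.5, 0, 0, 0, 1], [0.5, 0, 0, 0, 1]],
])

```text
time_s: 10.18
tool_pos: [0.5377, -0.2134, 0.2804]
tool_rot: [[0.996, 0.093, -0.001], [0.093, -0.996, -0.0], [-0.001, 0.0, -1.0]]
force: [0.4, -0.7, 0.1]
finger_gap: -0.0002
```

Run:
```python
from h import *
s=robot.observe();print(s['time_s'],s['tool_pos'],s['force'])
a=snap('wrist','w6.png')
c=robot.get_calibration('wrist');K=np.array(c['intrinsics']);T=np.array(c['tool_from_camera'])
m=(a.max(2)<45).astype(np.uint8);m[235:]=0;m[:,:200]=0;m[:,360:]=0
cs,_=cv2.findContours(m,cv2.RETR_EXTERNAL,cv2.CHAIN_APPROX_NONE)
R=np.array(s['tool_rot']);p=np.array(s['tool_pos'])
for k in cs:
  if cv2.contourArea(k)>300:
    (u,v),r=cv2.minEnclosingCircle(k);e=cv2.fitEllipse(k)
    print(cv2.boundingRect(k),u,v,r,e)
    for (uu,vv) in ((u,v),e[0]):
      o=p+R@T[:3,3];d=R@T[:3,:3]@np.linalg.solve(K,[uu,vv,1]);q=o+d*(.207-o[2])/d[2];print(q)
```

```text
10.175 [ 0.53765972 -0.21336735  0.28036022] [ 0.35591263 -0.69069673  0.14812408]
(261, 186, 40, 14) 280.5 193.5 20.012596130371094 ((279.8875732421875, 192.4476776123047), (14.415637016296387, 43.068084716796875), 89.17800903320312)
[ 0.55514229 -0.21155029  0.207     ]
[ 0.55582409 -0.21107373  0.207     ]
(243, 50, 72, 77) 279.098388671875 88.26262664794922 38.55583953857422 ((278.9947204589844, 87.97537231445312), (70.43185424804688, 76.32186889648438), 178.23965454101562)
[ 0.62145161 -0.20449143  0.207     ]
[ 0.62161246 -0.20441221  0.207     ]
```

View pics/w6.png

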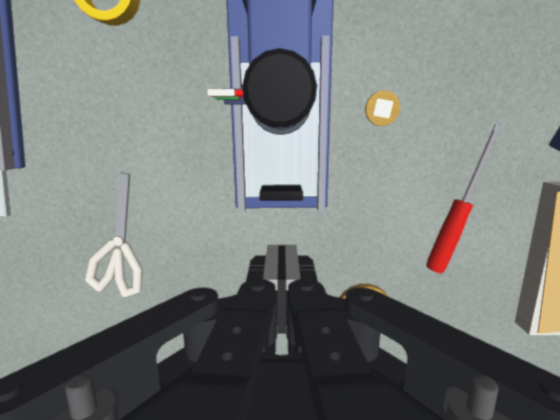

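The knob is at (279,88), which gives (0.6215, -0.2045). That agrees with the fixed cameras. Moving over it and lowering to just above its top.

>>> play_rows([
  [[0.15, -0.008, 0, 0, 1], [0.35, -0.008, 0, 0, 1], [0.55, -0.008, 0, 0, 1], [0.7, -0.008, 0.05, 0, 1], [0.705, -0.008, 0.2, 0, 1], [0.705, -0.008, 0.35, 0, 1], [0.705, -0.008, 0.48, 0, 1], [0.705, -0.008, 0.53, 0, 1], [0.705, -0.008, 0.53, 0, 1], [0.705, -0.008, 0.53, 0, 1]],
])

```text
time_s: 11.48
tool_pos: [0.6225, -0.2046, 0.2178]
tool_rot: [[0.996, 0.093, 0.001], [0.093, -0.996, -0.0], [0.001, 0.001, -1.0]]
force: [-0.1, -0.3, 0.6]
finger_gap: 0.0004
```

Run:
```python
from h import *
s=robot.observe();print(s['time_s'],s['tool_pos'],s['force'])
a=snap('scene','s7.png')
cv2.imwrite('pics/s7c.png',cv2.resize(cv2.cvtColor(a,cv2.COLOR_RGB2BGR)[170:350,150:340],None,fx=3.3,fy=3.3))
```

```text
11.475 [ 0.62252332 -0.20456338  0.21776922] [-0.09997803 -0.26092334  0.57238097]
```

View pics/s7c.png

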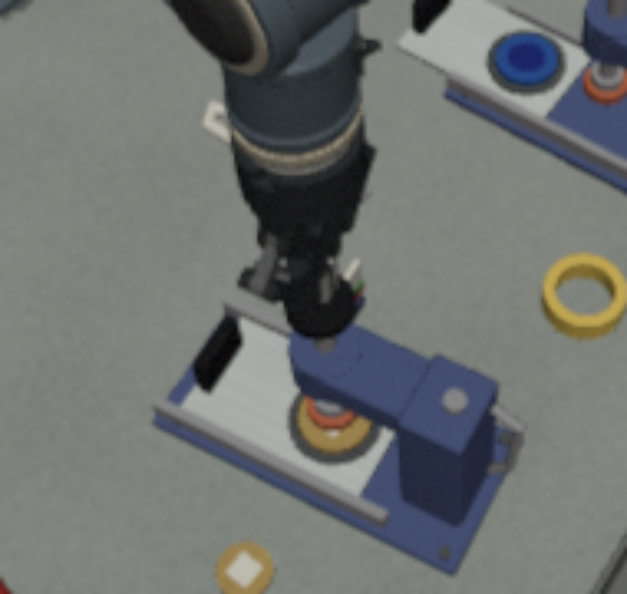

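Tip is 11 mm above the middle of the knob. Lowering to find contact.

>>> play_rows([
  [[0, 0, 0.03, 0, 1], [0, 0, 0.06, 0, 1], [0, 0, 0.08, 0, 1], [0, 0, 0.08, 0, 1]],
])

```text
time_s: 12.02
tool_pos: [0.6222, -0.2044, 0.2073]
tool_rot: [[0.996, 0.094, -0.0], [0.094, -0.996, -0.0], [-0.0, 0.0, -1.0]]
force: [0.1, 0.3, -1.0]
finger_gap: 0.0001
```

>>> play_rows([
  [[0, 0, 0.02, 0, 1], [0, 0, 0.04, 0, 1], [0, 0, 0.04, 0, 1]],
])

```text
time_s: 12.4
tool_pos: [0.6223, -0.2044, 0.2028]
tool_rot: [[0.996, 0.094, 0.001], [0.094, -0.996, -0.0], [0.001, 0.0, -1.0]]
force: [-0.3, -0.4, 3.7]
finger_gap: 0.0001
```

>>> play_rows([
  [[0, 0, 0.02, 0, 1], [0, 0, 0.04, 0, 1], [0, 0, 0.06, 0, 1], [0, 0, 0.06, 0, 1]],
])

```text
time_s: 12.9
tool_pos: [0.6223, -0.2044, 0.1954]
tool_rot: [[0.996, 0.093, 0.0], [0.093, -0.996, -0.0], [0.0, 0.0, -1.0]]
force: [-1.0, 0.1, 5.0]
finger_gap: -0.0002
```

Contact is at about 0.207 and the force follows the stated curve. Now down to about 0.187.

>>> play_rows([
  [[0, 0, 0.02, 0, 1], [0, 0, 0.04, 0, 1], [0, 0, 0.06, 0, 1], [0, 0, 0.07, 0, 1], [0, 0, 0.07, 0, 1], [0, 0, 0.07, 0, 1]],
])

```text
time_s: 13.65
tool_pos: [0.6224, -0.2044, 0.189]
tool_rot: [[0.996, 0.093, 0.001], [0.093, -0.996, -0.001], [0.001, 0.001, -1.0]]
force: [-4.7, 0.8, 12.5]
finger_gap: -0.0
```

>>> play_rows([
  [[0, 0, 0.01, 0, 1], [0, 0, 0.02, 0, 1], [0, 0, 0.02, 0, 1], [0, 0, 0.02, 0, 1], [0, 0, 0.02, 0, 1]],
])

```text
time_s: 14.28
tool_pos: [0.6224, -0.2044, 0.187]
tool_rot: [[0.996, 0.093, 0.001], [0.093, -0.996, -0.001], [0.001, 0.001, -1.0]]
force: [-4.5, 1.3, 15.3]
finger_gap: 0.0003
```

Run:
```python
from h import *
s=robot.observe();print(s['time_s'],s['tool_pos'],s['force'])
a=snap('scene','s8.png');b=snap('top','t8.png')
A=cv2.resize(cv2.cvtColor(a,cv2.COLOR_RGB2BGR)[235:315,205:295],None,fx=7,fy=7,interpolation=cv2.INTER_CUBIC)
cv2.imwrite('pics/s8c.png',A)
s=robot.observe();print(s['time_s'],s['tool_pos'],s['force'])
```

```text
14.275 [ 0.62240191 -0.20440905  0.18699468] [-4.46360704  1.29187456 15.30320597]
14.375 [ 0.62236946 -0.20443315  0.18697543] [-5.92072869  1.30877853 13.85568493]
```

View pics/s8c.png

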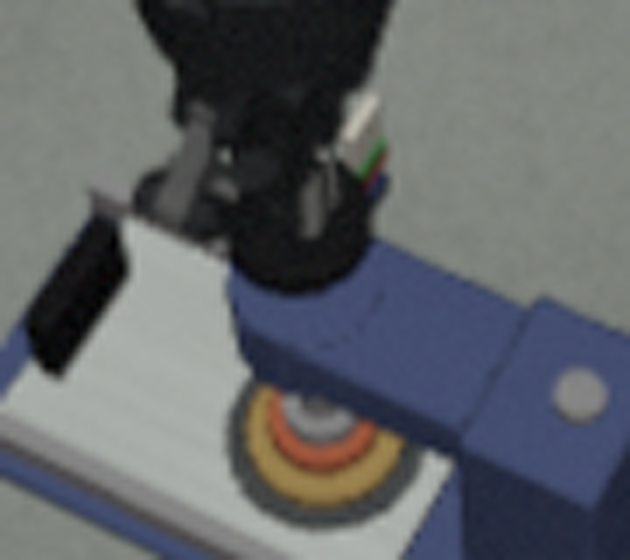

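View pics/t8.png

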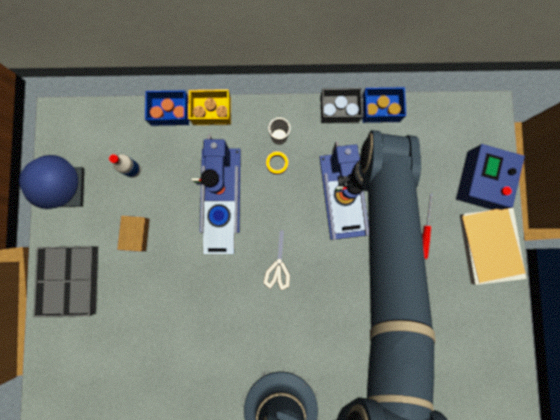

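TCP z is 0.187 (20 mm of travel) at about 14 N, holding steady, with the foot seated on the badge. A last look through the wrist camera for the pointer.

Run:
```python
from h import *
a=snap('wrist','w9.png')
s=robot.observe();print(s['time_s'],s['tool_pos'],s['force'])
```

```text
14.425 [ 0.62239196 -0.20444504  0.18699168] [-5.37937174  1.18913049 15.15994554]
```

View pics/w9.png

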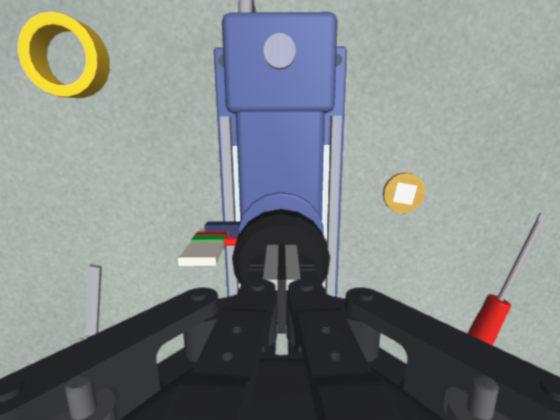

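The wrist view shows the red pointer at (231,241), level with the green band at about (208,239), and the fingertips at the middle of the knob. Handing in while holding it there.

```bash
python3 -c "
from workcell import robot
print(robot.hand_in());s=robot.observe();print(s['time_s'],s['tool_pos'],s['force'])"
```

```text
the job is handed in; nothing more can be done
None
the job is handed in; nothing more can be done
```

The brass badge is pressed: I pushed press B's tray home, pressed that head's knob 20 mm down, and handed the job in at about 14.4 s while still holding it there.

- **Which press:** the brass badge with the white transfer was in press B (right), and the blue badge was in press A. Of the three brass discs, the one in the tray was the middle-sized one.
- **Tray:** it stopped moving with the tool at x = 0.503, which matches 80 mm of travel. Pushing on to 12 N moved it no further, and a picture after backing off showed it home with the foot over the badge.
- **Knob:** the fingertips first touched at about 207 mm. I finished at 187 mm with about 14–15 N, matching the force given for 20 mm. The wrist camera showed the red pointer level with the green band.
- **Other things:** the last top picture showed nothing else on the bench visibly moved, though the arm hid part of the right side.
- **Side load:** a steady 5–6 N sideways was left on the tool while pressing, and the tip did not slip. No check failed or disagreed.

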